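Sort the clinic's loose stock into trays and the carton rack

ROBOT

A 7-joint arm with a two-finger parallel gripper is mounted at the origin on a cart in front of the work surface, level with it; the furniture and walls round the work are solid. World frame = base frame: x ahead of the robot, y to its left, z up, the work surface at z = 0. Lengths are in m, angles in rad, forces in N, time in s.
With the tool pointing down it reaches from about 0.425 to 0.925 m from the base axis. Payload 6.8 kg.
Tool frame: the origin (TCP) lies at the very end of the fingers, on their centre line; the grasp point (between the pads) lies 19 mm behind it; z points along the fingers, y is the line along which they close (so a half turn about z gives the same grasp; the last joint's range is limited). The gripper opens to 85 mm and grips with 20 to 120 N. Pads are 22 mm wide; open, the fingers measure 114 mm over their backs; the gripper's body (76 mm by 85 mm) begins 54 mm behind the grasp point. The pads swing forward as they close: fully open they stand 13 mm farther back than shut.
Start: joints at [-1.33, 0.477, 0.022, 1.555, -0.011, 1.109, -0.083], TCP at [0.231, 0.634, 0.231] pointing down, gripper open.
Joint ranges: [-2.96, 2.96], [-0.34, 2.1], [-1.41, 1.46], [0.24, 2.44], [-1.37, 4.51], [0.17, 1.92], [-2.96, 2.96]. Speed limits (rad/s): [2.39, 2.39, 3.14, 3.14, 3.14, 3.14, 3.14].

INTERFACE

Orientations are given as a unit quaternion [w, x, y, z].
In Python, from station import bot gives the robot as it stands. The module is installed in compiled form; this text tells all that it offers.
- The arm moves only by the shell command python3 -m jog 'ROWS' [OPENING] [FORCE]. ROWS is JSON, a list of rows, each a list of 4 numbers: the shift along the tool's x, y, z in cm, then the turn about the tool's z in rad. In form: [[x, y, z, spin], ...]. A call has 1 to 20 rows; each row is the pose to reach, as a shift and turn from the pose commanded when the call began, along the tool's axes at that moment; what a row does not reach only later rows make up. A row lasts 1/12 s, in which the tool goes at most 41.7 mm and 7.16 degrees, less where a joint would pass 70% of its speed; a pose out of reach is approached as far as the arm can. A call with a gripper value outside its range is refused whole. OPENING is the closure, from -1 (fully open) to 1 (shut), set as the call begins (- or left out, the last holds). The fingers move at their own pace and stop on an object; FORCE is the grip in N (left out, the last holds). Time passes only in rows, so rows that repeat a pose let the fingers close. It gives the time, the measured TCP pose, the force, the opening and the grip force at its end, in the units of the state.
- bot.get_obs(): the state, without advancing time (a new reading comes with each control period).
- bot.read_camera(name): name is "side" or "top"; returns a dict with "pixels" (384x512x3 uint8, red, green, blue), "depth" (384x512 float32, m along the optical axis (not along the pixel's ray), 0 where there is no reading), "fovy" (degrees; the focal length in pixels is half the picture's height over the tangent of half this angle, whatever the lens; pixels are square), "cx", "cy" (the principal point, pixels), "pose" (4x4, takes a point from camera to world coordinates). Camera axes: x right, y down, z forward; pixel columns grow to the right and rows downward; lengths in m; the calibration is good to about 2 mm. A picture is of the moment at which its call begins.
- bot.hand_in(): hands the job in; it is judged then, once.
The state is a dict: "t": time; "q": joint angles; "joint_vel": joint speeds; "joint_torque": joint torques, N m; "eef_pos": TCP position; "tool_rot": TCP orientation; "contact_force": force on the tool from outside, world axes, zero at the start; "torque": the same for the moment, N m; "gripper_width": opening from 0.0 (shut) to 1.0 (fully open); "grasp_force": force on a finger pad.
Only numpy, scipy, OpenCV 4.12 (cv2) and the standard library are available. Lean on these libraries where they do the work, as an engineer would, in place of code of your own. Each camera call takes 0.05 s, during which the arm holds its last target. There are 200 camera calls.

TASK

Put the loose stock away: stand the amber pill bottle and the vial of blue solution in the blue tray, the cream jar with the wine-red lid in the red tray, and both cartons upright in the metal carton rack, the tall pale carton against the rack's fixed end wall and the short orange one next to it. Then push the rack's green sliding stop up against the cartons so that the row is snug. Do not knock anything over on the way, and leave everything standing upright and let go.

Things in the scene. Friction and masses are not known exactly. Their poses are not given: they have to be found in the camera images.
- pale_carton: tall pale carton, 31 (its x) x 37 (its y) x 105 mm high, upright; belongs in the rack against the fixed end wall. Stands upright on the worktop at the start in front of the laptop, z up. Origin: centre of its underside. About 40 g. Grasp across its 31 mm x sides.
- orange_carton: short orange-yellow carton, 35 (its x) x 43 (its y) x 75 mm high, upright; belongs in the rack between the pale carton and the sliding stop. Stands upright on the worktop at the start in front of the laptop, z up. Origin: centre of its underside. About 50 g. Grasp across its 35 mm x sides.
- amber_bottle: amber pill bottle with white cap, round, 42 mm across up to 60 mm, cap 30 mm across, 68 mm high in all; belongs in the blue tray. Stands upright on the worktop at the start in front of the laptop, z up. Origin: centre of its underside. About 50 g.
- blue_vial: clear vial of blue solution with white cap, round, 32 mm across, shoulder at 62 mm, cap 23 mm across, 70 mm high in all; belongs in the blue tray. Stands upright on the worktop at the start in front of the laptop, z up. Origin: centre of its underside. About 50 g.
- cream_jar: small pale cream jar with wine-red lid, round, 38 mm across, lid 40 mm across from 36 mm up to the top at 51 mm; belongs in the red tray. Stands upright on the worktop at the start in front of the laptop, z up. Origin: centre of its underside. About 50 g.
- blue_tray: blue open-topped tray, fixed, 66 (its x) x 150 (its y) x 22 mm high, walls and floor 4 mm thick, inside 58 x 142 mm. Origin: centre of its underside; x and y along the sides, z up. One of three holders side by side on the robot's left, long sides roughly along world y, in any order.
- red_tray: red open-topped tray, fixed, 66 (its x) x 150 (its y) x 22 mm high, walls and floor 4 mm thick, inside 58 x 142 mm. Origin: centre of its underside; x and y along the sides, z up. One of three holders side by side on the robot's left, long sides roughly along world y, in any order.
- carton_rack: aluminium carton rack, fixed, 64 (its x) x 176 (its y) mm: a channel along y, floor top at z = 6 mm, side rails 28 mm high and 54 mm apart. Origin: centre of its underside, z up. Fixed end wall, 79 mm high, at the +y end (robot's left), inner face at y = +81 mm; -y end open. Cartons stand with their y along the rack's y. One of three holders side by side on the robot's left, in any order.
- microscope: microscope, fixed: an obstacle between the loose things (robot's right) and the holders (left). Fills x 0.46 to 0.69, y -0.04 to 0.16, z to 0.46 m; carry things past in front of it (gripper at x under 0.39). A laptop lies behind the loose things from x = 0.47 on, base 21 mm high; a 20 mm high timer lies in front of the microscope. Origin: centre of its underside.
- rack_stop (a joint): green sliding stop in the rack, in m: 0 outermost, grows towards the fixed wall (rack +y), at most 0.08, starts at 0.005 to 0.025. Upright plate 49 mm wide, 10 thick, top at rack z = 64 mm; face at rack y = -50 mm + joint, back at -60 mm + joint, low foot (22 mm long, top at z = 13 mm) behind. Push the middle of the back; takes about 3 N, stays put. Reads about 0.051 when both cartons are snug.
Not all that is in view belongs to the job. Leave any pink look-alike of the pale_carton alone.

How it is judged:
At the end, for the whole second after the job is handed in: Bottle and vial stand inside the blue tray, jar in the red tray; both cartons stand in the rack, the pale one at the wall (centre at rack y over 45 mm), the orange one next (y 0 to 40 mm); tilts under 0.12 rad; the stop reads over 0.043 (under 8 mm of slack); all at rest (x of pale_carton in the frame of carton_rack between -0.02 and 0.02 m and y of pale_carton in the frame of carton_rack between 0.045 and 0.08 m and z of each of pale_carton, orange_carton in the frame of carton_rack below 0.012 m and angle between each of pale_carton, orange_carton, amber_bottle, blue_vial, cream_jar's own z axis and vertical below 0.12 rad and linear speed of each of pale_carton, orange_carton, amber_bottle, blue_vial, cream_jar below 0.02 m/s and angular speed of each of pale_carton, orange_carton, amber_bottle, blue_vial, cream_jar below 0.2 rad/s and x of orange_carton in the frame of carton_rack between -0.02 and 0.02 m and y of orange_carton in the frame of carton_rack between 0 and 0.04 m and x of amber_bottle in the frame of blue_tray between -0.03 and 0.03 m and y of amber_bottle in the frame of blue_tray between -0.072 and 0.072 m and z of each of amber_bottle, blue_vial in the frame of blue_tray below 0.012 m and x of blue_vial in the frame of blue_tray between -0.03 and 0.03 m and y of blue_vial in the frame of blue_tray between -0.072 and 0.072 m and x of cream_jar in the frame of red_tray between -0.03 and 0.03 m and y of cream_jar in the frame of red_tray between -0.072 and 0.072 m and z of cream_jar in the frame of red_tray below 0.012 m and value of joint rack_stop above 0.043 m); the robot touches nothing.
It fails at once if a carton, bottle, vial or jar is knocked over (tilted more than 1 rad) (angle between any of pale_carton, orange_carton, amber_bottle, blue_vial, cream_jar's own z axis and vertical above 1 rad).
It also fails if it takes over 152 s, if anything falls off the work surface, if the arm or the gripper's body presses on something with over 40 N, if the wrist force passes 120 N, or if a joint passes its speed limit or range.

## Working session

There is one attempt and no reset: what is moved stays moved. The work goes in short steps, Python scripts to look and compute and a shell command to move; the robot and the scene stay as the last step left them, time stands still between calls to the robot, and variables do not carry over. Pictures are saved under pics/ and viewed, at most 18 in all, crops included, and the job is handed in when it is done.

```bash
mkdir -p pics; cat > h.py <<'E'
import numpy as np,cv2
from station import bot
def cap(n):
    c=bot.read_camera(n); im=c["pixels"]; d=c["depth"]; f=192/np.tan(np.radians(c["fovy"])/2)
    v,u=np.mgrid[:384,:512]; P=np.stack([(u-c["cx"])/f*d,(v-c["cy"])/f*d,d],-1)
    T=np.array(c["pose"]); W=P@T[:3,:3].T+T[:3,3]; W[d==0]=np.nan
    return im,W,c,f
E
python3 - <<'E'
from h import *
for n in("side","top"):
    im,W,c,f=cap(n); cv2.imwrite(f"pics/{n}0.png",im[:,:,::-1]); np.savez(f"{n}0.npz",im=im,W=W); print(n,f,c["cx"],c["cy"],np.round(c["pose"],3).tolist())
o=bot.get_obs(); print(o)
E
```

```text
side 415.2109982364656 255.7109003538552 195.217620845831 [[0.833, -0.399, 0.382, -0.045], [-0.553, -0.594, 0.584, -1.009], [-0.006, -0.698, -0.716, 1.077], [0.0, 0.0, 0.0, 1.0]]
top 397.0596478970966 249.5178436940033 189.01692863216346 [[-0.004, -0.999, 0.046, 0.418], [-1.0, 0.004, 0.002, -0.165], [-0.002, -0.046, -0.999, 1.736], [0.0, 0.0, 0.0, 1.0]]
{'t': 0.1, 'q': array([-1.33011233,  0.47773509,  0.02236337,  1.5563569 , -0.01151859,
        1.10931964, -0.08313489]), 'joint_vel': array([ 0.00023184, -0.00023972, -0.00067819, -0.00252289,  0.00049679,
        0.00012682, -0.00014572]), 'joint_torque': array([ 4.81097100e-03, -5.97766542e+01,  1.61419831e+00, -2.81951362e+01,
        1.28915504e-02,  4.99232745e-03,  6.34761449e-06]), 'eef_pos': array([0.23051698, 0.63383891, 0.23040969]), 'tool_rot': array([-8.88282859e-05,  1.73529809e-01,  9.84828254e-01, -8.40643976e-04]), 'contact_force': array([ 0.08741953, -0.39364171, -0.19066692]), 'torque': array([-0.06450813,  0.04324532,  0.04500854]), 'grasp_force': 0.0, 'gripper_width': 1.000227971264499}
```

View pics/side0.png

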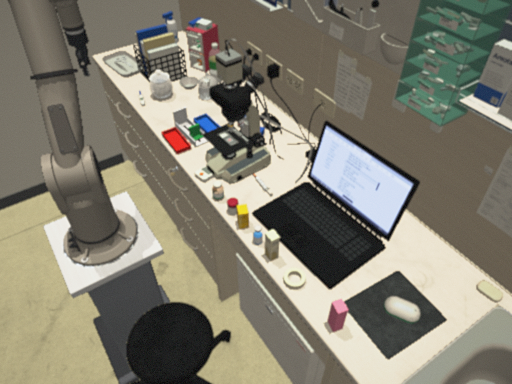

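View pics/top0.png

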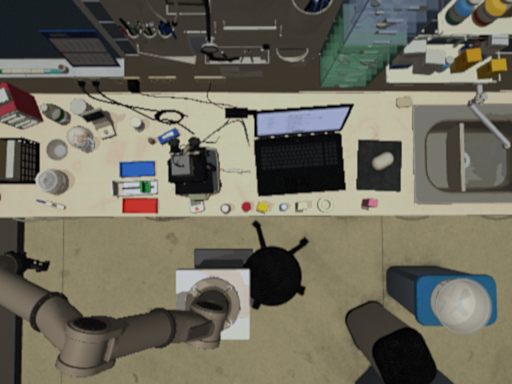

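The side view shows, left to right: amber bottle (217,190), jar (232,204), orange carton (242,216), vial (258,235) and pale carton (272,244). The top view shows the blue tray (138,169), rack (136,188) and red tray (140,206). Next I'll measure them.

```bash
cat > m.py <<'E'
from h import *
s=np.load("side0.npz");t=np.load("top0.npz")
def rep(n,P):
    xy=P[:,:2].astype(np.float32)
    r=cv2.minAreaRect(xy); lo,hi=np.percentile(P,[2,98],0)
    print(n,len(P),"lo",lo.round(3),"hi",hi.round(3),"rect c",np.round(r[0],4),"sz",np.round(r[1],3),"ang",round(r[2],1))
for nm,d in(("top",t),("side",s)):
    W=d["W"];x,y,z=W[...,0],W[...,1],W[...,2]
    m=((x>.3)&(x<.465)&(y<-.03)&(y>-.5)&(z>.03)&(z<.13)).astype(np.uint8)
    n,l,_,_=cv2.connectedComponentsWithStats(m,connectivity=4)
    for i in range(1,n):
        k=l==i
        if k.sum()<8: continue
        P=W[k]; zt=np.percentile(P[:,2],95)
        rep(nm+str(np.round(np.argwhere(k).mean(0))),P); rep("   toplayer",P[P[:,2]>zt-.008])
    hsv=cv2.cvtColor(d["im"],cv2.COLOR_RGB2HSV); H,S,V=cv2.split(hsv)
    reg=(x>.3)&(x<.75)&(y>.1)&(y<.5)&(z<.1)&(z>-.01)
    for c,k in(("blue",(H>100)&(H<125)&(S>150)&(V>60)),("red",((H<6)|(H>174))&(S>150)),("green",(H>50)&(H<85)&(S>100)),):
        k=(k&reg).astype(np.uint8); n,l,st,_=cv2.connectedComponentsWithStats(k)
        if n<2: print(c,"none"); continue
        i=1+st[1:,4].argmax(); P=W[l==i]; rep(nm+" "+c+str(st[i,:4]),P); rep("   z>15mm",P[P[:,2]>.014]) if (P[:,2]>.014).sum()>5 else 0
E
python3 m.py
python3 - <<'E'
import cv2
a=cv2.imread("pics/top0.png")[150:220,105:235]; b=cv2.imread("pics/side0.png")[95:280,150:320]
cv2.imwrite("pics/c1.png",cv2.resize(a,(780,420),interpolation=2)); cv2.imwrite("pics/c2.png",cv2.resize(b,(551,600),interpolation=2))
E
```

```text
top[206. 246.] 70 lo [ 0.403 -0.164  0.043] hi [ 0.441 -0.13   0.059] rect c [ 0.4223 -0.145 ] sz [0.036 0.036] ang 44.7
   toplayer 46 lo [ 0.407 -0.164  0.049] hi [ 0.441 -0.13   0.059] rect c [ 0.4212 -0.1462] sz [0.033 0.036] ang 44.7
top[207. 262.] 85 lo [ 0.402 -0.237  0.065] hi [ 0.438 -0.193  0.083] rect c [ 0.4201 -0.2151] sz [0.042 0.034] ang 68.0
   toplayer 59 lo [ 0.4   -0.235  0.074] hi [ 0.44  -0.193  0.084] rect c [ 0.4194 -0.2153] sz [0.041 0.032] ang 66.6
top[206. 301.] 76 lo [ 0.411 -0.394  0.048] hi [ 0.436 -0.359  0.113] rect c [ 0.4233 -0.377 ] sz [0.036 0.025] ang 89.4
   toplayer 35 lo [ 0.411 -0.394  0.104] hi [ 0.436 -0.361  0.113] rect c [ 0.4232 -0.3773] sz [0.034 0.025] ang 89.8
top[208. 225.] 79 lo [ 0.395 -0.077  0.038] hi [ 0.433 -0.041  0.074] rect c [ 0.4141 -0.0596] sz [0.038 0.038] ang 88.4
   toplayer 33 lo [ 0.402 -0.072  0.065] hi [ 0.429 -0.047  0.075] rect c [ 0.4147 -0.0585] sz [0.026 0.026] ang 63.5
top[207. 283.] 46 lo [ 0.407 -0.317  0.038] hi [ 0.432 -0.291  0.079] rect c [ 0.4195 -0.3064] sz [0.03  0.026] ang 89.7
   toplayer 20 lo [ 0.4
[... 1766 characters left out ...]
 blue[195 115  23  18] 227 lo [ 0.552  0.298 -0.004] hi [0.616 0.402 0.019] rect c [0.583 0.343] sz [0.07  0.121] ang 3.8
   z>15mm 30 lo [0.551 0.284 0.015] hi [0.615 0.397 0.021] rect c [0.5817 0.3406] sz [0.066 0.117] ang 2.9
side red[162 128  28  25] 390 lo [ 0.394  0.237 -0.003] hi [0.457 0.387 0.022] rect c [0.4311 0.3127] sz [0.16  0.078] ang 88.7
   z>15mm 83 lo [0.392 0.235 0.014] hi [0.457 0.385 0.023] rect c [0.4247 0.3095] sz [0.153 0.065] ang 88.7
side green[189 123  14  17] 129 lo [0.487 0.272 0.008] hi [0.528 0.297 0.063] rect c [0.5148 0.3197] sz [0.101 0.047] ang 77.4
   z>15mm 100 lo [0.487 0.285 0.015] hi [0.527 0.297 0.063] rect c [0.5263 0.3131] sz [0.104 0.038] ang 46.2
```

View pics/c1.png

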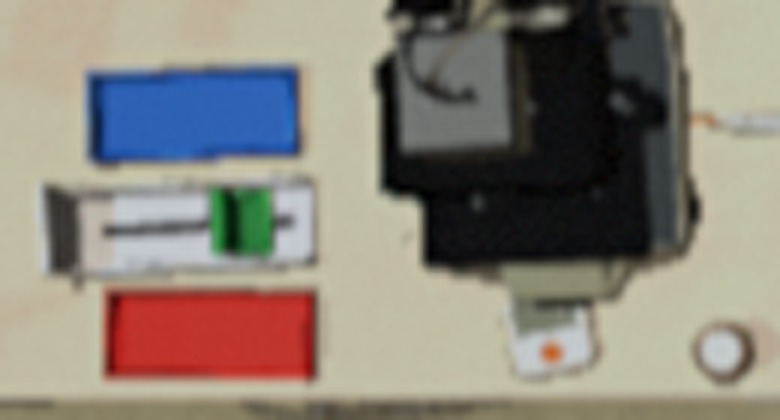

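View pics/c2.png

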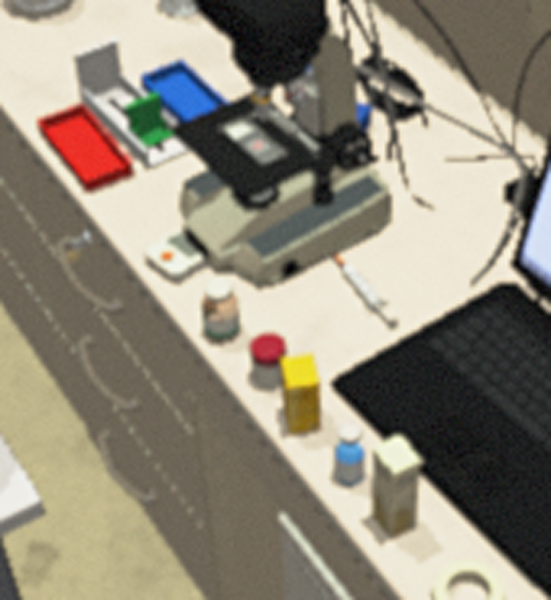

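The crops confirm the layout: wall at the left end of the rack, stop inside it, and the timer in front of the microscope. Now the rack pose and a plan in tool axes.

```bash
cat > r.py <<'E'
from h import *
for nm in("top","side"):
    d=np.load(nm+"0.npz");W=d["W"];x,y,z=[W[...,i] for i in range(3)]
    hsv=cv2.cvtColor(d["im"],cv2.COLOR_RGB2HSV)
    reg=(x>.465)&(x<.56)&(y>.15)&(y<.46)
    wl=W[reg&(z>.05)&(z<.1)&(hsv[...,1]<80)]; print(nm,"wall",len(wl),np.percentile(wl,[3,50,97],0).round(3).tolist())
    up=W[reg&(z>.017)&(z<.045)&(hsv[...,1]<90)]
    r=cv2.minAreaRect(up[:,:2].astype(np.float32)); print("rails",len(up),np.round(r[0],4),np.round(r[1],3),round(r[2],1))
    a=W[reg&(z>.003)&(z<.045)&(hsv[...,1]<60)]; r=cv2.minAreaRect(a[:,:2].astype(np.float32)); print("all",len(a),np.round(r[0],4),np.round(r[1],3),round(r[2],1))
    for lo in np.arange(.22,.42,.02):
        b=up[(up[:,1]>lo)&(up[:,1]<lo+.02)]
        if len(b): print(round(lo+.01,2),len(b),b[:,0].min().round(4),b[:,0].max().round(4))
E
python3 r.py
cat > go.py <<'E'
# usage: go.py x y z yawdeg : shift/turn in tool axes (yaw = world direction of tool y, mod 180)
import sys,numpy as np
from station import bot
from scipy.spatial.transform import Rotation as R
o=bot.get_obs(); w=o["tool_rot"]; r=R.from_quat([w[1],w[2],w[3],w[0]]); M=r.as_matrix()
print("tcp",o["eef_pos"].round(4),"tooly yaw",np.degrees(np.arctan2(M[1,1],M[0,1])).round(1),"tilt",np.degrees(np.arccos(-M[2,2])).round(2),"w",round(o["gripper_width"],3),"gf",round(o["grasp_force"],1),"F",o["contact_force"].round(1),"q",o["q"].round(2),"t",round(o["t"],1))
a=[float(v) for v in sys.argv[1:]]
for i in range(0,len(a),4):
    p=a[i:i+4]
    dl=M.T@(np.array(p[:3])-o["eef_pos"])*100
    dy=np.radians(p[3])-np.arctan2(M[1,1],M[0,1]); dy=(dy+np.pi/2)%np.pi-np.pi/2
    print(p,"-> cm",dl.round(2),"spin",round(-dy,3))
E
python3 go.py .39 .25 .3 20 .39 0 .3 0 .42 -.379 .25 0
```

```text
top wall 62 [[0.473, 0.298, 0.052], [0.498, 0.413, 0.073], [0.531, 0.418, 0.086]]
rails 156 [0.5148 0.3298] [0.082 0.174] 3.0
all 640 [0.5115 0.3133] [0.293 0.092] 89.8
0.25 12 0.4776 0.5379
0.27 14 0.4775 0.5562
0.29 18 0.4778 0.5562
0.31 14 0.4779 0.5561
0.33 16 0.4736 0.5563
0.35 9 0.4735 0.5348
0.37 12 0.4738 0.5345
0.39 18 0.47 0.5525
0.41 43 0.4696 0.5305
side wall 90 [[0.469, 0.294, 0.051], [0.496, 0.41, 0.065], [0.527, 0.419, 0.078]]
rails 173 [0.5121 0.2886] [0.086 0.258] 0.8
all 351 [0.5089 0.3035] [0.309 0.092] 88.1
0.23 3 0.474 0.4788
0.25 4 0.475 0.4798
0.27 9 0.4736 0.5379
0.29 25 0.4731 0.539
0.31 8 0.4714 0.5389
0.33 7 0.4709 0.4768
0.35 11 0.4682 0.5326
0.37 10 0.4689 0.5327
0.39 12 0.4707 0.5315
0.41 83 0.4675 0.5536
tcp [0.2305 0.6338 0.2304] tooly yaw 70.0 tilt 0.1 w 1.0 gf 0.0 F [ 0.1 -0.4 -0.2] q [-1.33  0.48  0.02  1.56 -0.01  1.11 -0.08] t 0.1
[0.39, 0.25, 0.3, 20.0] -> cm [-28.11 -30.63  -6.9 ] spin 0.873
[0.39, 0.0, 0.3, 0.0] -> cm [-36.65 -54.13  -6.86] spin 1.222
[0.42, -0.379, 0.25, 0.0] -> cm [-52.43 -88.71  -1.8 ] spin 1.222
```

```bash
python3 -m jog '[[-28,-31,-7,0.87],[-28,-31,-7,0.87],[-28,-31,-7,0.87],[-28,-31,-7,0.87],[-28,-31,-7,0.87],[-28,-31,-7,0.87],[-28,-31,-7,0.87],[-28,-31,-7,0.87],[-28,-31,-7,0.87],[-28,-31,-7,0.87],[-28,-31,-7,0.87],[-28,-31,-7,0.87],[-28,-31,-7,0.87]]' -1; python3 go.py .39 .06 .3 0 .39 -.06 .3 0 .42 -.379 .25 0
```

```text
t: 1.18
eef_pos: [0.3875, 0.2478, 0.3012]
tool_rot: [-0.0, 0.573, 0.82, 0.0]
contact_force: [-1.3, 0.1, -0.6]
gripper_width: 1.0
grasp_force: 0.0
tcp [0.3875 0.2478 0.3012] tooly yaw 20.1 tilt 0.04 w 1.0 gf 0.0 F [-1.3  0.1 -0.6] q [-1.05  0.04  0.36  1.98 -0.01  1.13 -0.33] t 1.2
[0.39, 0.06, 0.3, 0.0] -> cm [-17.71  -6.23   0.11] spin 0.351
[0.39, -0.06, 0.3, 0.0] -> cm [-28.98 -10.36   0.1 ] spin 0.351
[0.42, -0.379, 0.25, 0.0] -> cm [-59.97 -18.53   5.08] spin 0.351
```

```bash
python3 -m jog '[[-18,-6.2,0,0.35],[-18,-6.2,0,0.35],[-18,-6.2,0,0.35],[-18,-6.2,0,0.35],[-18,-6.2,0,0.35],[-18,-6.2,0,0.35],[-29,-10.4,0,0.35],[-29,-10.4,0,0.35],[-29,-10.4,0,0.35],[-29,-10.4,0,0.35],[-29,-10.4,0,0.35],[-29,-10.4,0,0.35]]'; python3 go.py .42 -.379 .25 0 .42 -.379 .15 0
```

```text
t: 2.18
eef_pos: [0.3907, -0.0586, 0.3012]
tool_rot: [0.0, 0.705, 0.709, -0.0]
contact_force: [-0.5, -0.5, -0.2]
gripper_width: 0.996
grasp_force: 0.0
tcp [ 0.3907 -0.0586  0.3012] tooly yaw 0.3 tilt 0.02 w 0.996 gf 0.0 F [-0.5 -0.5 -0.2] q [-0.77 -0.16  0.69  2.11  0.11  1.16 -0.12] t 2.2
[0.42, -0.379, 0.25, 0.0] -> cm [-32.05   2.77   5.13] spin 0.005
[0.42, -0.379, 0.15, 0.0] -> cm [-32.05   2.77  15.13] spin 0.005
```

```bash
python3 -m jog '[[-32,2.9,5,0],[-32,2.9,5,0],[-32,2.9,5,0],[-32,2.9,5,0],[-32,2.9,5,0],[-32,2.9,5,0],[-32,2.9,5,0],[-32,2.9,5,0],[-32,2.9,8,0],[-32,2.9,11,0],[-32,2.9,13,0]]'; python3 - <<'E'
from h import *
im,W,c,f=cap("side"); cv2.imwrite("pics/a1.png",cv2.resize(im[150:310,190:350,::-1],(600,600)))
E
python3 go.py .422 -.379 .055 0
```

```text
t: 3.1
eef_pos: [0.4209, -0.3784, 0.1673]
tool_rot: [-0.002, 0.705, 0.709, -0.0]
contact_force: [-0.2, 0.3, -0.2]
gripper_width: 0.993
grasp_force: 0.0
tcp [ 0.4197 -0.3764  0.1644] tooly yaw 0.3 tilt 0.53 w 1.003 gf 0.0 F [-1.   2.6 -2.6] q [-0.05  0.52  0.9   1.93 -0.5   0.95  1.1 ] t 3.1
[0.422, -0.379, 0.055, 0.0] -> cm [-0.33  0.31 10.94] spin 0.006
```

View pics/a1.png

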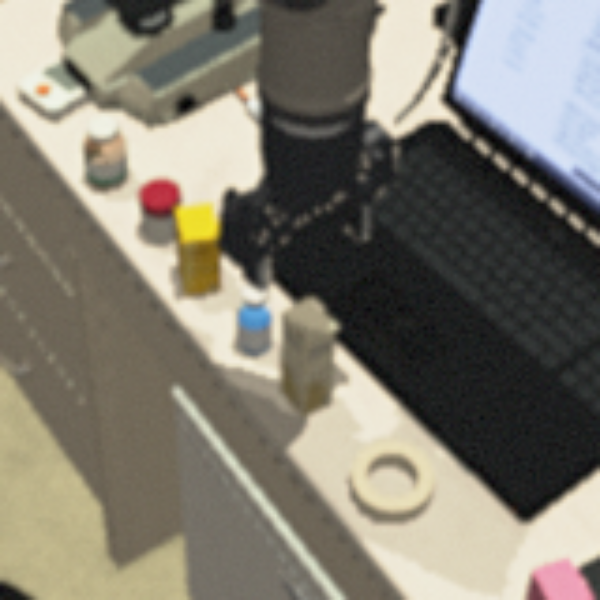

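The gripper is above the pale carton, with its fingers straddling the carton along x. Descend and grasp.

```bash
python3 -m jog '[[0,0,2.5,0],[0,0,5,0],[0,0,7,0],[0,0,9,0],[0,0,10.4,0],[0,0,10.4,0],[0,0,10.4,0]]'; python3 -m jog '[[0,0,0,0],[0,0,0,0],[0,0,0,0],[0,0,0,0],[0,0,0,0],[0,0,0,0],[0,0,0,0],[0,0,0,0]]' 1 25;  python3 go.py .422 -.379 .3 0
```

```text
t: 3.73
eef_pos: [0.4207, -0.3797, 0.067]
tool_rot: [-0.001, 0.706, 0.708, 0.0]
contact_force: [-0.3, 0.2, 0.7]
gripper_width: 1.002
grasp_force: 0.0
t: 4.4
eef_pos: [0.4202, -0.381, 0.0678]
tool_rot: [0.0, 0.706, 0.708, 0.0]
contact_force: [-0.2, 0.9, 4.5]
gripper_width: 0.347
grasp_force: 33.3
tcp [ 0.4202 -0.381   0.0678] tooly yaw 0.1 tilt 0.05 w 0.347 gf 33.3 F [-0.2  0.9  4.5] q [ 0.06  0.64  0.77  1.98 -0.64  0.77  1.21] t 4.4
[0.422, -0.379, 0.3, 0.0] -> cm [  0.19   0.2  -23.22] spin 0.002
```

```bash
python3 -m jog '[[0,0,-3,0],[0,0,-7,0],[0,0,-11,0],[0,0,-15,0],[3,-0.5,-18,0],[6,-1.5,-20,0],[10,-2.5,-22,0],[14,-3,-23,0],[18,-3,-23,0],[22,-3,-23,0],[26,-3,-23,0],[30,-3,-23,0],[34,-3,-23,0],[38,-3,-23,0],[42,-3,-23,0],[46,-3,-23,0],[50,-3,-23,0],[54,-3,-23,0],[58,-3,-23,0],[58,-3,-23,0]]';  python3 go.py .5004 .387 .25 3
```

```text
t: 6.07
eef_pos: [0.3876, 0.2046, 0.2969]
tool_rot: [-0.0, 0.704, 0.71, 0.0]
contact_force: [0.3, -0.2, -0.0]
gripper_width: 0.347
grasp_force: 32.6
tcp [0.3876 0.2046 0.2969] tooly yaw 0.4 tilt 0.03 w 0.347 gf 32.6 F [ 0.3 -0.2 -0. ] q [-1.09 -0.01  0.46  2.03  0.01  1.12 -0.62] t 6.1
[0.5004, 0.387, 0.25, 3.0] -> cm [18.15 11.43  4.7 ] spin -0.045
```

```bash
python3 -m jog '[[4,2,0,-0.045],[7,4.5,1,-0.045],[10,7,2,-0.045],[13,9,3,-0.045],[16,10.5,5,-0.045],[17.8,11.4,7,-0.045],[17.8,11.4,9,-0.045],[17.8,11.4,10,-0.045],[17.8,11.4,10,-0.045],[17.8,11.4,10,-0.045]]'; python3 - <<'E'
from h import *
im,W,c,f=cap("side"); cv2.imwrite("pics/a2.png",cv2.resize(im[80:180,140:260,::-1],(720,600),interpolation=2))
np.savez("side1.npz",im=im,W=W)
E
python3 go.py .501 .383 .08 3
```

```text
t: 6.9
eef_pos: [0.5023, 0.3762, 0.1973]
tool_rot: [0.0, 0.691, 0.723, -0.001]
contact_force: [0.6, -0.8, 0.2]
gripper_width: 0.347
grasp_force: 32.6
tcp [0.5029 0.3767 0.1984] tooly yaw 2.6 tilt 0.05 w 0.346 gf 32.6 F [ 0.4 -0.4 -0.5] q [-1.06  0.46  0.43  1.73 -0.22  1.   -0.5 ] t 7.0
[0.501, 0.383, 0.08, 3.0] -> cm [ 0.64 -0.17 11.84] spin -0.007
```

View pics/a2.png

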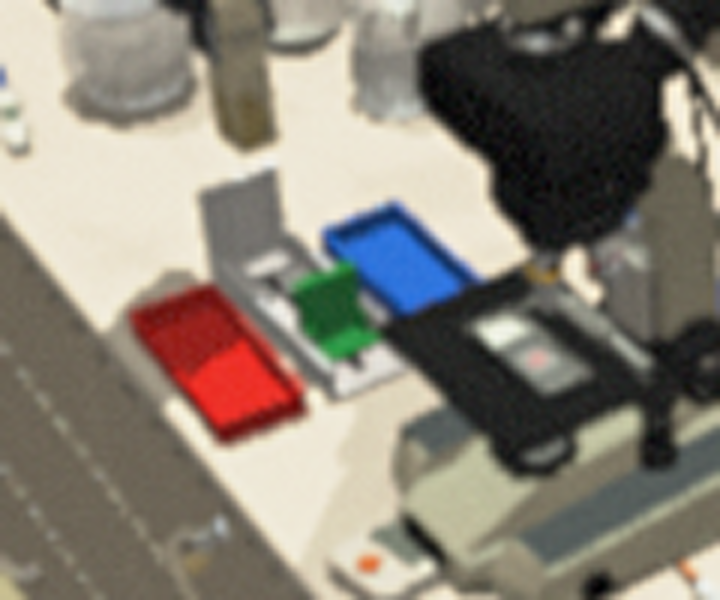

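The pale carton hangs straight at crop (240,90), above the wall end of the rack. I'll compare it with the wall in the same picture.

```bash
python3 - <<'E'
from h import *
d=np.load("side1.npz");W=d["W"];x,y,z=[W[...,i] for i in range(3)]
k=(x>.45)&(x<.56)&(y>.33)&(y<.43)&(z>.125)&(z<.175); P=W[k]
print(len(P),np.percentile(P,[3,50,97],0).round(4))
# near (-y) face of carton and wall inner face: low z rows
k=(x>.45)&(x<.56)&(y>.395)&(y<.43)&(z>.04)&(z<.075)&(cv2.cvtColor(d["im"],cv2.COLOR_RGB2HSV)[...,1]<90); P=W[k]
print(len(P),np.percentile(P,[3,50,97],0).round(4)); A=np.c_[P[:,0],np.ones(len(P))]; print("slope",np.linalg.lstsq(A,P[:,1],rcond=None)[0])
hsv=cv2.cvtColor(d["im"],cv2.COLOR_RGB2HSV)
k=(hsv[...,0]>50)&(hsv[...,0]<85)&(hsv[...,1]>100)&(x>.45)&(x<.56)&(y>.2)&(y<.33); G=W[k]
print("green",np.percentile(G[G[:,2]>.03],[3,50,97],0).round(4)); F=G[(G[:,2]>.025)&(G[:,2]<.055)]; print(np.linalg.lstsq(np.c_[F[:,0],np.ones(len(F))],F[:,1],rcond=None)[0])
E
python3 go.py
```

```text
104 [[0.4818 0.3524 0.1301]
 [0.4915 0.3611 0.1515]
 [0.514  0.3899 0.1739]]
101 [[0.4691 0.4025 0.0431]
 [0.4973 0.4103 0.0571]
 [0.5295 0.4181 0.0744]]
slope [0.04091775 0.38989   ]
green [[0.4853 0.2857 0.0319]
 [0.5044 0.2924 0.0478]
 [0.5279 0.2973 0.0635]]
[0.12666703 0.22765095]
tcp [0.5029 0.3767 0.1984] tooly yaw 2.6 tilt 0.05 w 0.346 gf 32.6 F [ 0.4 -0.4 -0.5] q [-1.06  0.46  0.43  1.73 -0.22  1.   -0.5 ] t 7.0
```

```bash
python3 -m jog '[[0.7,-0.1,2,-0.007],[0.7,-0.1,4,-0.007],[0.7,-0.1,6,-0.007],[0.7,-0.1,8,-0.007],[0.7,-0.1,9.5,-0.007],[0.7,-0.1,10.5,-0.007],[0.7,-0.1,11.2,-0.007],[0.7,-0.1,11.8,-0.007],[0.7,-0.1,12.2,-0.007],[0.7,-0.1,12.3,-0.007],[0.7,-0.1,12.3,-0.007]]'; python3 go.py
```

```text
t: 7.87
eef_pos: [0.5013, 0.3846, 0.0747]
tool_rot: [0.0, 0.688, 0.726, 0.0]
contact_force: [-0.3, -0.6, -0.4]
gripper_width: 0.345
grasp_force: 32.6
tcp [0.5013 0.3846 0.0747] tooly yaw 3.1 tilt 0.03 w 0.345 gf 32.6 F [-0.3 -0.6 -0.4] q [-1.02  0.61  0.36  1.8  -0.29  0.78 -0.45] t 7.9
```

```bash
python3 -m jog '[[0,0,0.1,0],[0,0,0.1,0],[0,0,0.1,0],[0,0,0.1,0],[0,0,0.1,0],[0,0,-1,0],[0,0,-3,0],[0,0,-6,0],[0,0,-9,0],[0,0,-12,0],[0,0,-15,0],[0,0,-18,0],[0,0,-20,0],[0,0,-20,0],[0,0,-20,0]]' -1;  python3 - <<'E'
from h import *
im,W,c,f=cap("side"); cv2.imwrite("pics/a3.png",cv2.resize(im[80:180,140:260,::-1],(720,600),interpolation=2))
x,y,z=[W[...,i] for i in range(3)]
P=W[(x>.46)&(x<.54)&(y>.33)&(y<.43)&(z>.085)&(z<.125)];print(len(P),np.percentile(P,[3,50,97],0).round(4)); T=P[P[:,2]>.103]; print(T.mean(0),np.ptp(T,0))
E
python3 go.py .39 .21 .275 0  .39 -.06 .275 0 .419 -.217 .2 -22
```

```text
t: 9.12
eef_pos: [0.5016, 0.3847, 0.2763]
tool_rot: [-0.0, 0.688, 0.726, 0.002]
contact_force: [0.0, 0.8, -0.5]
gripper_width: 0.995
grasp_force: 0.0
84 [[0.4816 0.3618 0.0861]
 [0.4936 0.3747 0.1031]
 [0.5113 0.4004 0.1124]]
[0.49534619 0.3816214  0.10828334] [0.03063356 0.04183078 0.00999725]
tcp [0.5009 0.3843 0.2747] tooly yaw 3.1 tilt 0.03 w 0.996 gf 0.0 F [-0.1 -0.2 -0.3] q [-1.09  0.39  0.45  1.64 -0.18  1.15 -0.54] t 9.2
[0.39, 0.21, 0.275, 0.0] -> cm [-16.81 -12.01  -0.04] spin 0.054
[0.39, -0.06, 0.275, 0.0] -> cm [-43.77 -13.46  -0.06] spin 0.054
[0.419, -0.217, 0.2, -22.0] -> cm [-59.6  -11.42   7.43] spin 0.438
```

View pics/a3.png

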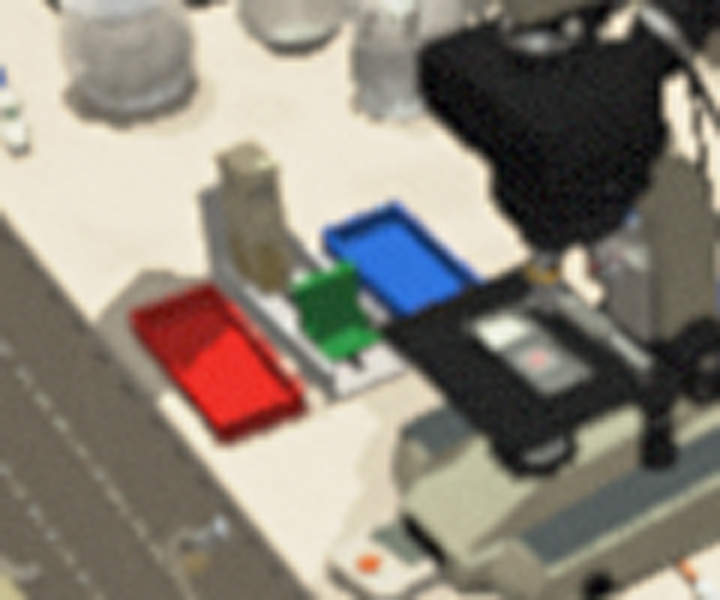

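The pale carton stands upright in the rack at crop (250,210), near the wall. Next, the orange carton.

```bash
python3 -m jog '[[-4,-3,0,0.05],[-8,-6,0,0.05],[-12,-9,0,0.05],[-16,-12,0,0.05],[-20,-12.2,0,0.05],[-24,-12.4,0,0.05],[-28,-12.6,0,0.05],[-32,-12.9,0,0.05],[-36,-13.1,0,0.05],[-40,-13.3,0,0.05],[-44,-13.4,0,0.1],[-48,-13,0,0.2],[-52,-12.4,0,0.3],[-56,-11.8,2,0.4],[-59.6,-11.4,4,0.44],[-59.6,-11.4,7,0.44],[-59.6,-11.4,11,0.44],[-59.6,-11.4,14,0.44],[-59.6,-11.4,14,0.44],[-59.6,-11.4,14,0.44]]'; python3 go.py .419 -.217 .042 -22
```

```text
t: 10.83
eef_pos: [0.4173, -0.2168, 0.1331]
tool_rot: [-0.002, 0.83, 0.558, -0.002]
contact_force: [0.1, -1.2, 0.4]
gripper_width: 1.001
grasp_force: 0.0
tcp [ 0.4173 -0.2168  0.1331] tooly yaw -22.2 tilt 0.31 w 1.001 gf 0.0 F [ 0.1 -1.2  0.4] q [-0.4   0.4   0.92  2.16 -0.45  0.79  0.43] t 10.8
[0.419, -0.217, 0.042, -22.0] -> cm [0.06 0.21 9.11] spin -0.003
```

```bash
python3 -m jog '[[0,0.1,3,0],[0,0.1,5.5,0],[0,0.1,7.5,0],[0,0.1,9,0],[0,0.1,9,0],[0,0.1,9,0]]'; python3 -m jog '[[0,0,0,0],[0,0,0,0],[0,0,0,0],[0,0,0,0],[0,0,0,0],[0,0,0,0],[0,0,0,0],[0,0,0,0]]' 1 25;  python3 go.py .419 -.217 .24 0 .39 -.06 .28 0 .39 .21 .28 0
```

```text
t: 11.33
eef_pos: [0.4215, -0.2173, 0.0459]
tool_rot: [0.001, 0.829, 0.559, 0.001]
contact_force: [-1.3, 0.5, 0.8]
gripper_width: 0.999
grasp_force: 0.0
t: 12.0
eef_pos: [0.4208, -0.2173, 0.045]
tool_rot: [0.0, 0.83, 0.558, 0.001]
contact_force: [-0.5, 2.4, 8.5]
gripper_width: 0.393
grasp_force: 31.0
tcp [ 0.4208 -0.2173  0.045 ] tooly yaw -22.1 tilt 0.07 w 0.393 gf 31.0 F [-0.5  2.4  8.5] q [-0.23  0.55  0.73  2.21 -0.65  0.61  0.6 ] t 12.0
[0.419, -0.217, 0.24, 0.0] -> cm [ -0.03  -0.16 -19.5 ] spin -0.386
[0.39, -0.06, 0.28, 0.0] -> cm [ 13.43  -8.76 -23.5 ] spin -0.386
[0.39, 0.21, 0.28, 0.0] -> cm [ 38.44 -18.92 -23.48] spin -0.386
```

```bash
python3 -m jog '[[0,0,-3,0],[0,0,-7,0],[0,0,-11,0],[0,-0.1,-15,-0.1],[2,-1.3,-18,-0.2],[5,-3.3,-21,-0.3],[8,-5.3,-23,-0.38],[11,-7.2,-23.5,-0.39],[13.4,-8.8,-23.5,-0.39],[17,-10.2,-23.5,-0.39],[20.6,-11.7,-23.5,-0.39],[24.2,-13.1,-23.5,-0.39],[27.8,-14.6,-23.5,-0.39],[31.4,-16.1,-23.5,-0.39],[35,-17.5,-23.5,-0.39],[38.4,-18.9,-23.5,-0.39],[38.4,-18.9,-23.5,-0.39]]';  python3 go.py .503 .340 .28 3 .503 .340 .16 3
```

```text
t: 13.42
eef_pos: [0.3887, 0.2168, 0.2793]
tool_rot: [-0.0, 0.703, 0.712, 0.001]
contact_force: [0.5, 0.5, -1.1]
gripper_width: 0.397
grasp_force: 30.0
tcp [0.3887 0.2168 0.2793] tooly yaw 0.7 tilt 0.08 w 0.397 gf 30.0 F [ 0.5  0.5 -1.1] q [-1.16  0.02  0.53  2.04 -0.01  1.08 -0.61] t 13.4
[0.503, 0.34, 0.28, 3.0] -> cm [12.17 11.58 -0.05] spin -0.04
[0.503, 0.34, 0.16, 3.0] -> cm [12.16 11.57 11.95] spin -0.04
```

```bash
python3 -m jog '[[3.5,3.5,0,-0.04],[6.5,6.5,0,-0.04],[9,9,1,-0.04],[11.2,11.2,3,-0.04],[11.7,11.7,6,-0.04],[11.7,11.7,9,-0.04],[11.7,11.7,12,-0.04],[11.7,11.7,12,-0.04],[11.7,11.7,12,-0.04]]'; python3 - <<'E'
from h import *
im,W,c,f=cap("side"); cv2.imwrite("pics/a4.png",cv2.resize(im[80:180,140:260,::-1],(720,600),interpolation=2))
x,y,z=[W[...,i] for i in range(3)]
H,S,V=cv2.split(cv2.cvtColor(im,cv2.COLOR_RGB2HSV))
P=W[(x>.46)&(x<.54)&(y>.25)&(y<.43)&(S>140)&(H>15)&(H<35)&(z<.25)&(z>.06)];print(len(P),np.percentile(P,[3,50,97],0).round(4))
E
python3 go.py .504 .336 .053 3
```

```text
t: 14.17
eef_pos: [0.5055, 0.326, 0.1584]
tool_rot: [0.0, 0.692, 0.722, -0.002]
contact_force: [0.7, 1.2, 0.4]
gripper_width: 0.392
grasp_force: 29.9
164 [[0.4847 0.2987 0.1218]
 [0.501  0.308  0.1607]
 [0.5173 0.3339 0.1903]]
tcp [0.5067 0.3268 0.1602] tooly yaw 2.5 tilt 0.02 w 0.394 gf 29.9 F [ 0.7  1.1 -0.2] q [-1.05  0.47  0.5   1.83 -0.28  0.91 -0.38] t 14.2
[0.504, 0.336, 0.053, 3.0] -> cm [ 0.94 -0.24 10.72] spin -0.009
```

View pics/a4.png

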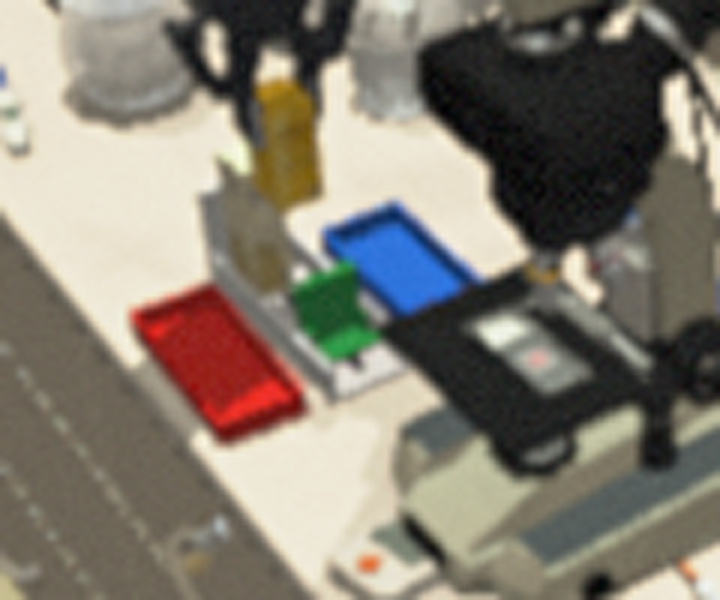

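The orange carton hangs straight at crop (285,140), with the pale one still standing. Lower it in.

```bash
python3 -m jog '[[1.1,-0.2,2,-0.009],[1.1,-0.2,4,-0.009],[1.1,-0.2,6,-0.009],[1.1,-0.2,7.5,-0.009],[1.1,-0.2,8.8,-0.009],[1.1,-0.2,9.8,-0.009],[1.1,-0.2,10.4,-0.009],[1.1,-0.2,10.7,-0.009],[1.1,-0.2,10.7,-0.009]]';python3 go.py
```

```text
t: 14.97
eef_pos: [0.5041, 0.3382, 0.0525]
tool_rot: [0.0, 0.688, 0.726, 0.0]
contact_force: [-0.4, 0.8, -0.4]
gripper_width: 0.399
grasp_force: 30.0
tcp [0.5041 0.3382 0.0525] tooly yaw 3.0 tilt 0.02 w 0.399 gf 30.0 F [-0.4  0.8 -0.4] q [-1.    0.62  0.42  1.88 -0.36  0.72 -0.32] t 15.0
```

```bash
python3 -m jog '[[0,0,0.1,0],[0,0,0.1,0],[0,0,0.1,0],[0,0,0.1,0],[0,0,0.1,0],[0,0,-1,0],[0,0,-3,0],[0,0,-6,0],[0,0,-9,0],[0,0,-11,0],[0,0,-11,0]]' -1; python3 -m jog '[[-4,0,0,0],[-8,0,0,0],[-10,0,0,0],[-10,0,2,0],[-10,0,2,0],[-10,0,2,0],[-10,0,2,0]]' 1 25; python3 - <<'E'
from h import *
im,W,c,f=cap("side"); cv2.imwrite("pics/a5.png",cv2.resize(im[80:180,140:260,::-1],(720,600),interpolation=2))
E
python3 go.py .509 .24 .045 3
```

```text
t: 15.88
eef_pos: [0.5066, 0.3393, 0.1679]
tool_rot: [0.0, 0.688, 0.725, 0.004]
contact_force: [-0.1, 0.3, -0.7]
gripper_width: 0.997
grasp_force: 0.0
t: 16.47
eef_pos: [0.509, 0.2393, 0.1426]
tool_rot: [-0.0, 0.688, 0.726, 0.0]
contact_force: [0.3, 1.1, 1.0]
gripper_width: 0.006
grasp_force: 0.0
tcp [0.5092 0.2395 0.1428] tooly yaw 3.1 tilt 0.03 w 0.002 gf 0.0 F [0.6 0.3 0.8] q [-0.94  0.43  0.51  1.94 -0.28  0.84 -0.24] t 16.5
[0.509, 0.24, 0.045, 3.0] -> cm [ 0.05 -0.02  9.78] spin 0.002
```

View pics/a5.png

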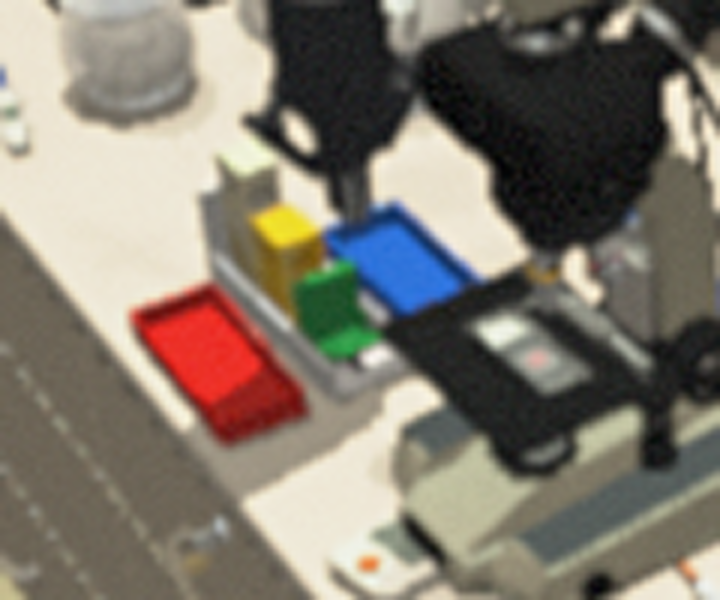

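Both cartons stand in the rack. Push the stop from behind.

```bash
python3 -m jog '[[0,0,3,0],[0,0,6,0],[0,0,8.5,0],[0,0,9.8,0],[0,0,9.8,0],[1,0,9.8,0],[2,0,9.8,0],[2.5,0,9.8,0],[3,0,9.8,0],[3.5,0,9.8,0],[4,0,9.8,0],[4.5,0,9.8,0],[5,0,9.8,0],[5.4,0,9.8,0],[5.7,0,9.8,0],[5.7,0,9.8,0]]'; python3 -m jog '[[0.15,0,0,0],[0.3,0,0,0],[0.3,0,0,0],[0.3,0,0,0]]'; python3 -m jog '[[0.1,0,0,0],[0.2,0,0,0],[0.2,0,0,0],[0.2,0,0,0]]'; python3 go.py
```

```text
t: 17.85
eef_pos: [0.5061, 0.2959, 0.0443]
tool_rot: [-0.0, 0.688, 0.726, 0.0]
contact_force: [-0.1, 1.0, 0.3]
gripper_width: 0.001
grasp_force: 0.0
t: 18.18
eef_pos: [0.5059, 0.2981, 0.0442]
tool_rot: [-0.0, 0.688, 0.726, -0.0]
contact_force: [0.3, -0.2, -0.2]
gripper_width: 0.001
grasp_force: 0.4
t: 18.52
eef_pos: [0.5058, 0.3001, 0.0442]
tool_rot: [0.0, 0.688, 0.726, -0.0]
contact_force: [0.8, -0.8, -0.2]
gripper_width: -0.002
grasp_force: 0.7
tcp [0.5058 0.3001 0.0442] tooly yaw 3.0 tilt 0.01 w -0.002 gf 0.7 F [ 0.8 -0.8 -0.2] q [-0.96  0.61  0.42  1.93 -0.38  0.68 -0.25] t 18.5
```

```bash
python3 -m jog '[[0.15,0,0,0],[0.3,0,0,0],[0.3,0,0,0],[0.3,0,0,0]]'; python3 -m jog '[[0.1,0,0,0],[0.2,0,0,0],[0.2,0,0,0],[0.2,0,0,0]]'; python3 - <<'E'
from h import *
im,W,c,f=cap("side"); cv2.imwrite("pics/a6.png",cv2.resize(im[80:180,140:260,::-1],(720,600),interpolation=2))
E
python3 go.py
```

```text
t: 18.85
eef_pos: [0.5056, 0.3035, 0.0443]
tool_rot: [-0.0, 0.688, 0.726, 0.0]
contact_force: [-0.6, -0.8, -0.4]
gripper_width: -0.001
grasp_force: 0.3
t: 19.18
eef_pos: [0.5055, 0.3053, 0.0443]
tool_rot: [-0.0, 0.688, 0.726, 0.0]
contact_force: [-0.3, -0.7, -0.6]
gripper_width: 0.006
grasp_force: 0.6
tcp [0.5055 0.3053 0.0443] tooly yaw 3.0 tilt 0.01 w -0.005 gf 0.5 F [ 0.7 -1.5 -0.5] q [-0.97  0.61  0.42  1.92 -0.38  0.69 -0.26] t 19.2
```

View pics/a6.png

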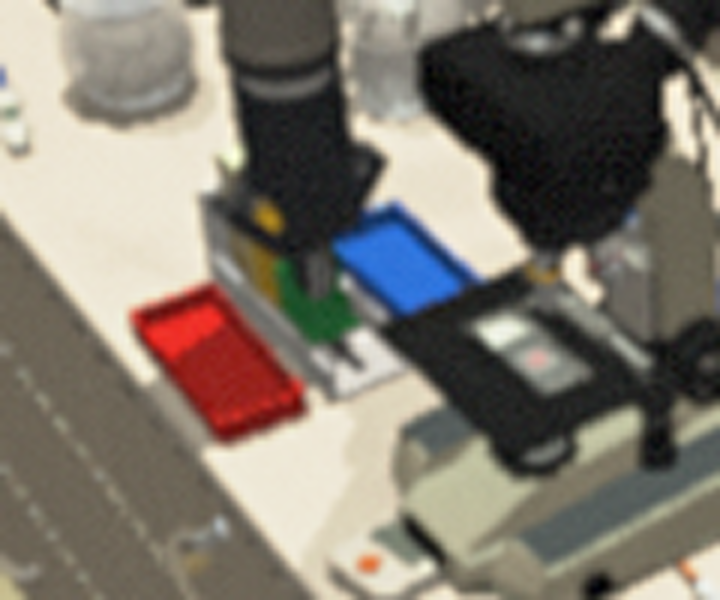

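The stop (310,290) has moved up near the orange carton. Keep going in small steps.

```bash
for i in 1; do :; done; python3 -m jog '[[0.1,0,0,0],[0.2,0,0,0],[0.2,0,0,0],[0.2,0,0,0]]'|sed -n '1,2p;4p'; python3 -m jog '[[0.1,0,0,0],[0.2,0,0,0],[0.2,0,0,0],[0.2,0,0,0]]'|sed -n '1,2p;4p'; python3 -m jog '[[0.1,0,0,0],[0.2,0,0,0],[0.2,0,0,0],[0.2,0,0,0]]'|sed -n '1,2p;4p'
```

```text
t: 19.57
eef_pos: [0.5054, 0.3072, 0.0443]
contact_force: [-0.5, -1.8, 0.1]
t: 19.9
eef_pos: [0.5053, 0.3094, 0.0443]
contact_force: [0.5, -0.6, -0.8]
t: 20.23
eef_pos: [0.5052, 0.3113, 0.0443]
contact_force: [-0.0, -0.7, -0.8]
```

```bash
python3 -m jog '[[0.1,0,0,0],[0.2,0,0,0],[0.2,0,0,0],[0.2,0,0,0]]'|sed -n '1,2p;4p'; python3 - <<'E'
from h import *
im,W,c,f=cap("side")
x,y,z=[W[...,i] for i in range(3)]
H,S,V=cv2.split(cv2.cvtColor(im,cv2.COLOR_RGB2HSV))
R=(x>.46)&(x<.55)&(y>.22)&(y<.43)
for n,k in(("green",(H>50)&(H<85)&(S>100)&(z>.02)),("or",(S>140)&(H>15)&(H<35)&(z>.02)),("pale",(z>.09)&(z<.12)&(V>90)&(H>15)&(H<40))):
    P=W[R&k]; print(n,len(P),np.percentile(P,[2,50,98],0).round(4).tolist() if len(P)>3 else 0)
E
```

```text
t: 20.57
eef_pos: [0.5052, 0.3121, 0.0443]
contact_force: [-0.7, -5.1, 1.8]
green 43 [[0.4824, 0.3077, 0.0204], [0.4914, 0.3221, 0.031], [0.5258, 0.3281, 0.0658]]
or 42 [[0.4641, 0.2962, 0.0281], [0.4827, 0.3439, 0.0592], [0.4974, 0.3705, 0.1273]]
pale 29 [[0.4681, 0.2971, 0.0901], [0.4855, 0.3923, 0.1055], [0.5473, 0.4092, 0.1151]]
```

```bash
python3 -m jog '[[0.1,0,0,0],[0.15,0,0,0],[0.15,0,0,0],[0.15,0,0,0]]'|sed -n '1,2p;4p';  python3 -m jog '[[-1,0,0,0],[-3,0,0,0],[-4,0,-3,0],[-4,0,-7,0],[-4,0,-11,0],[-4,0,-15,0],[-4,0,-19,0],[-4,0,-23,0],[-4,0,-24,0],[-4,0,-24,0]]' -1; python3 - <<'E'
from h import *
for n in("side","top"):
    im,W,c,f=cap(n); 
    x,y,z=[W[...,i] for i in range(3)]
    H,S,V=cv2.split(cv2.cvtColor(im,cv2.COLOR_RGB2HSV))
    R=(x>.46)&(x<.55)&(y>.22)&(y<.43)
    for q,k in(("green",(H>50)&(H<85)&(S>100)&(z>.055)&(z<.08)),("or",(S>140)&(H>15)&(H<35)&(z>.072)&(z<.1)),("pale",(z>.1)&(z<.13))):
        P=W[R&k]; print(n,q,len(P),np.percentile(P,[2,50,98],0).round(4).tolist() if len(P)>3 else 0)
    if n=="side": cv2.imwrite("pics/a7.png",cv2.resize(im[80:180,140:260,::-1],(720,600),interpolation=2))
E
python3 go.py .39 .21 .28 0 .39 -.06 .28 0 .419 -.307 .14 0
```

```text
t: 20.95
eef_pos: [0.5052, 0.3121, 0.0443]
contact_force: [-0.3, -8.3, 3.2]
t: 21.78
eef_pos: [0.5091, 0.2763, 0.2885]
tool_rot: [0.0, 0.688, 0.726, 0.004]
contact_force: [0.6, 0.3, -0.4]
gripper_width: 0.999
grasp_force: 0.0
side green 27 [[0.4833, 0.3151, 0.0554], [0.5012, 0.3227, 0.0609], [0.5255, 0.3322, 0.0641]]
side or 64 [[0.4816, 0.329, 0.0725], [0.4979, 0.349, 0.0771], [0.5138, 0.3749, 0.0824]]
side pale 51 [[0.4806, 0.3703, 0.1018], [0.4962, 0.3857, 0.1075], [0.5106, 0.4066, 0.1128]]
top green 22 [[0.4893, 0.3218, 0.0577], [0.5065, 0.3263, 0.0634], [0.5259, 0.33, 0.0698]]
top or 25 [[0.4889, 0.3315, 0.0755], [0.5014, 0.3376, 0.0815], [0.5162, 0.3452, 0.0866]]
top pale 0 0
tcp [0.5068 0.2752 0.284 ] tooly yaw 3.1 tilt 0.07 w 0.998 gf 0.0 F [-0.3  0.2 -1. ] q [-1.07  0.29  0.58  1.76 -0.18  1.13 -0.38] t 21.9
[0.39, 0.21, 0.28, 0.0] -> cm [ -5.88 -12.01   0.39] spin 0.054
[0.39, -0.06, 0.28, 0.0] -> cm [-32.84 -13.47   0.35] spin 0.054
[0.419, -0.307, 0.14, 0.0] -> cm [-57.68 -11.9   14.32] spin 0.054
```

View pics/a7.png

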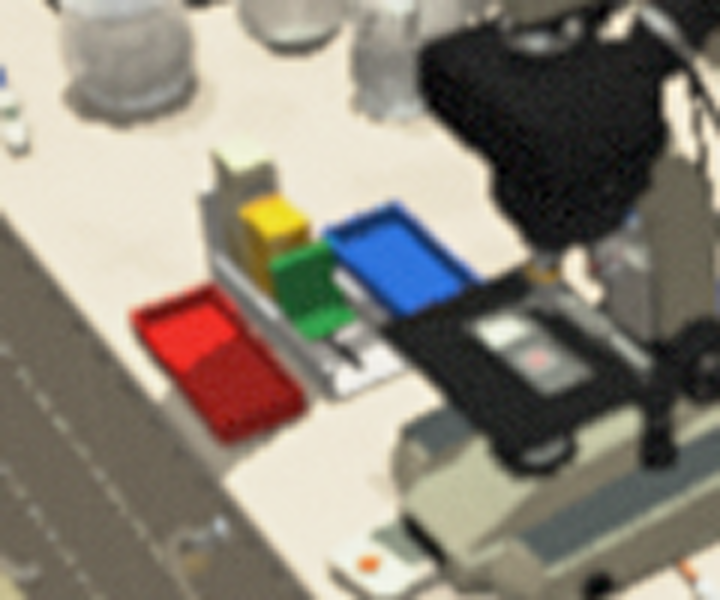

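The row is snug: the stop stalled at 8 N, and green meets orange meets pale with everything upright. Next, the vial.

```bash
python3 -m jog '[[-2,-4,0,0.054],[-4,-8,0,0.054],[-6,-12,0,0.054],[-10,-12.2,0,0.054],[-14,-12.4,0,0.054],[-18,-12.6,0,0.054],[-22,-12.9,0,0.054],[-26,-13.1,0,0.054],[-30,-13.3,0,0.054],[-34,-13.4,0,0.054],[-38,-13.2,0,0.054],[-42,-13,1,0.054],[-46,-12.8,2,0.054],[-50,-12.6,4,0.054],[-54,-12.3,6,0.054],[-57.7,-11.9,8,0.054],[-57.7,-11.9,11,0.054],[-57.7,-11.9,14,0.054],[-57.7,-11.9,14,0.054],[-57.7,-11.9,14,0.054]]'; python3 go.py .418 -.307 .027 0
```

```text
t: 23.55
eef_pos: [0.4132, -0.3102, 0.137]
tool_rot: [-0.005, 0.71, 0.704, -0.004]
contact_force: [-0.2, -0.1, -0.1]
gripper_width: 1.001
grasp_force: 0.0
tcp [ 0.4132 -0.3102  0.137 ] tooly yaw -0.5 tilt 0.7 w 1.001 gf 0.0 F [-0.2 -0.1 -0.1] q [-0.21  0.5   0.95  2.06 -0.53  0.86  1.05] t 23.6
[0.418, -0.307, 0.027, 0.0] -> cm [ 0.31  0.61 10.99] spin -0.008
```

```bash
python3 -m jog '[[0,0,0,0],[0,0,0,0]]' >/dev/null; python3 go.py .418 -.308 .027 0
```

```text
tcp [ 0.4181 -0.3075  0.1436] tooly yaw -0.1 tilt 0.12 w 1.003 gf 0.0 F [ 0.5  0.7 -0.1] q [-0.22  0.49  0.96  2.05 -0.53  0.87  1.04] t 23.7
[0.418, -0.308, 0.027, 0.0] -> cm [-6.000e-02  1.000e-02  1.166e+01] spin -0.002
```

```bash
python3 -m jog '[[0,0,3,0],[0,0,6,0],[0,0,8.5,0],[0,0,10.5,0],[0,0,11.5,0],[0,0,11.5,0],[0,0,11.5,0]]'; python3 -m jog '[[0,0,0,0],[0,0,0,0],[0,0,0,0],[0,0,0,0],[0,0,0,0],[0,0,0,0],[0,0,0,0],[0,0,0,0],[0,0,0,0]]' 1 25;  python3 go.py .39 -.06 .28 0 .39 .21 .28 0
```

```text
t: 24.3
eef_pos: [0.4199, -0.3074, 0.0304]
tool_rot: [0.001, 0.707, 0.707, 0.0]
contact_force: [0.5, -0.3, -0.0]
gripper_width: 1.003
grasp_force: 0.0
t: 25.05
eef_pos: [0.4194, -0.3082, 0.0299]
tool_rot: [0.0, 0.708, 0.707, 0.0]
contact_force: [0.4, 1.8, 7.3]
gripper_width: 0.361
grasp_force: 25.0
tcp [ 0.4194 -0.3082  0.0299] tooly yaw -0.1 tilt 0.06 w 0.361 gf 25.0 F [0.4 1.8 7.3] q [-0.05  0.65  0.74  2.11 -0.74  0.66  1.2 ] t 25.1
[0.39, -0.06, 0.28, 0.0] -> cm [ 24.81  -2.94 -25.02] spin -0.001
[0.39, 0.21, 0.28, 0.0] -> cm [ 51.81  -2.97 -25.02] spin -0.001
```

```bash
python3 -m jog '[[0,0,-3,0],[0,0,-7,0],[0,0,-11,0],[0.5,0,-15,0],[3,-0.5,-18,0],[6,-1.5,-21,0],[10,-2.5,-23,0],[14,-3,-25,0],[18,-3,-25,0],[22,-3,-25,0],[26,-3,-25,0],[30,-3,-25,0],[34,-3,-25,0],[38,-3,-25,0],[42,-3,-25,0],[46,-3,-25,0],[50,-3,-25,0],[52,-3,-25,0],[52,-3,-25,0],[52,-3,-25,0]]';  python3 go.py .585 .363 .28 3
```

```text
t: 26.72
eef_pos: [0.3884, 0.2181, 0.2792]
tool_rot: [-0.0, 0.705, 0.709, 0.0]
contact_force: [1.4, 1.7, -0.8]
gripper_width: 0.363
grasp_force: 25.3
tcp [0.3884 0.2181 0.2792] tooly yaw 0.3 tilt 0.06 w 0.363 gf 25.3 F [ 1.4  1.7 -0.8] q [-1.21  0.02  0.58  2.05 -0.01  1.08 -0.62] t 26.7
[0.585, 0.363, 0.28, 3.0] -> cm [14.38 19.74 -0.06] spin -0.047
```

```bash
python3 -m jog '[[2.5,3.3,0,-0.047],[5,6.6,0,-0.047],[7.5,9.9,0,-0.047],[10,13.2,0,-0.047],[12.5,16.5,0,-0.047],[14.5,19.7,0,-0.047],[14.5,19.7,3,-0.047],[14.5,19.7,7,-0.047],[14.5,19.7,11,-0.047],[14.5,19.7,14,-0.047],[14.5,19.7,14,-0.047],[14.5,19.7,14,-0.047]]'; python3 - <<'E'
from h import *
im,W,c,f=cap("side"); cv2.imwrite("pics/a8.png",cv2.resize(im[80:180,140:260,::-1],(720,600),interpolation=2))
E
python3 go.py .586 .363 .035 3
```

```text
t: 27.72
eef_pos: [0.5858, 0.356, 0.1381]
tool_rot: [-0.0, 0.691, 0.723, -0.002]
contact_force: [-0.5, -0.1, 0.6]
gripper_width: 0.358
grasp_force: 25.3
tcp [0.5873 0.3567 0.1405] tooly yaw 2.6 tilt 0.05 w 0.361 gf 25.3 F [0.6 0.5 0.2] q [-0.99  0.64  0.53  1.63 -0.37  0.98 -0.29] t 27.8
[0.586, 0.363, 0.035, 3.0] -> cm [ 0.64 -0.11 10.55] spin -0.007
```

View pics/a8.png

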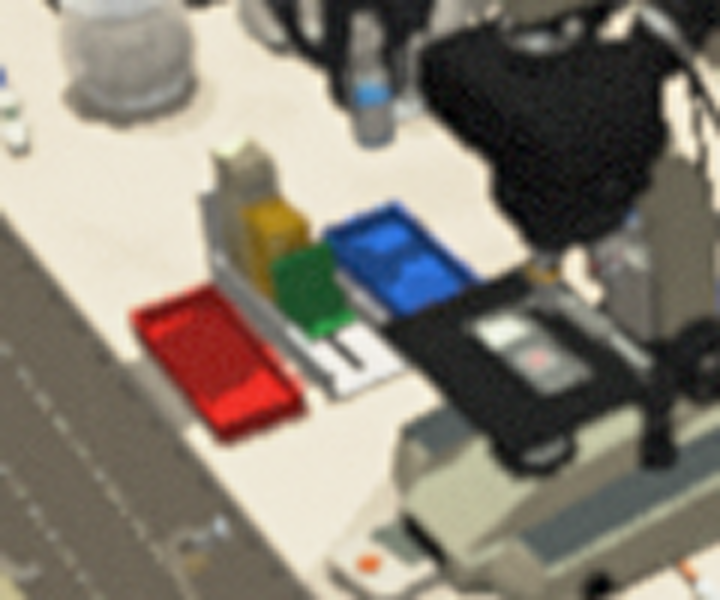

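The vial hangs upright at (372,110) over the blue tray. Lower, release and return.

```bash
python3 -m jog '[[0.6,-0.1,2,-0.007],[0.6,-0.1,4,-0.007],[0.6,-0.1,6,-0.007],[0.6,-0.1,7.5,-0.007],[0.6,-0.1,8.8,-0.007],[0.6,-0.1,9.7,-0.007],[0.6,-0.1,10.3,-0.007],[0.6,-0.1,10.5,-0.007],[0.6,-0.1,10.5,-0.007],[0.6,-0.1,10.5,-0.007]]'; python3 -m jog '[[0,0,0,0],[0,0,0,0],[0,0,0,0],[0,0,0,0],[0,0,-0.5,0],[0,0,-2,0],[0,0,-5,0],[0,0,-9,0],[0,0,-13,0],[0,0,-17,0],[0,0,-21,0],[0,0,-24.5,0],[0,0,-24.5,0],[0,0,-24.5,0]]' -0.3; python3 go.py  .39 .21 .28 0 .39 -.06 .28 0 .421 -.147 .14 0
```

```text
t: 28.6
eef_pos: [0.5859, 0.3631, 0.0351]
tool_rot: [0.0, 0.688, 0.726, 0.001]
contact_force: [-0.1, 0.2, -0.1]
gripper_width: 0.359
grasp_force: 25.3
t: 29.77
eef_pos: [0.5868, 0.3631, 0.2837]
tool_rot: [0.0, 0.688, 0.725, 0.003]
contact_force: [-0.4, -0.0, -0.5]
gripper_width: 0.646
grasp_force: 0.0
tcp [0.5868 0.3631 0.2837] tooly yaw 3.0 tilt 0.38 w 0.646 gf 0.0 F [-0.4 -0.  -0.5] q [-1.04  0.51  0.59  1.49 -0.29  1.22 -0.35] t 29.8
[0.39, 0.21, 0.28, 0.0] -> cm [-14.25 -20.45   0.2 ] spin 0.052
[0.39, -0.06, 0.28, 0.0] -> cm [-41.22 -21.87   0.09] spin 0.052
[0.421, -0.147, 0.14, 0.0] -> cm [-50.12 -19.3   14.07] spin 0.052
```

```bash
python3 -m jog '[[-2.4,-3.4,0,0.052],[-4.8,-6.8,0,0.052],[-7.2,-10.2,0,0.052],[-9.6,-13.6,0,0.052],[-12,-17,0,0.052],[-14.3,-20.5,0,0.052],[-18.3,-20.7,0,0.052],[-22.3,-20.9,0,0.052],[-26.3,-21.1,0,0.052],[-30.3,-21.3,0,0.052],[-34.3,-21.5,0,0.052],[-38.3,-21.7,0,0.052],[-41.2,-21.9,0,0.052],[-45.2,-20.7,2,0.052],[-48,-20,5,0.052],[-50.1,-19.3,8,0.052],[-50.1,-19.3,11,0.052],[-50.1,-19.3,14,0.052],[-50.1,-19.3,14,0.052],[-50.1,-19.3,14,0.052]]' -1; python3 -m jog '[[0,0,0,0],[0,0,0,0]]' >/dev/null; python3 go.py .421 -.148 .024 0
```

```text
t: 31.43
eef_pos: [0.415, -0.1488, 0.1352]
tool_rot: [-0.003, 0.708, 0.706, -0.004]
contact_force: [-1.5, 0.1, 0.5]
gripper_width: 1.001
grasp_force: 0.0
tcp [ 0.4193 -0.1476  0.1404] tooly yaw 0.0 tilt 0.05 w 1.004 gf 0.0 F [0.  0.4 0.7] q [-0.65  0.37  1.04  2.22 -0.45  0.78  0.69] t 31.6
[0.421, -0.148, 0.024, 0.0] -> cm [-0.05  0.16 11.64] spin 0.001
```

```bash
python3 -m jog '[[0,0.1,3,0],[0,0.1,6,0],[0,0.1,8.5,0],[0,0.1,10.5,0],[0,0.1,11.7,0],[0,0.1,11.7,0],[0,0.1,11.7,0]]'; python3 -m jog '[[0,0,0,0],[0,0,0,0],[0,0,0,0],[0,0,0,0],[0,0,0,0],[0,0,0,0],[0,0,0,0],[0,0,0,0]]' 1 25;  python3 go.py .39 -.06 .28 0 .39 .21 .28 0
```

```text
t: 32.18
eef_pos: [0.4216, -0.1468, 0.0239]
tool_rot: [0.001, 0.706, 0.708, 0.001]
contact_force: [-0.7, -0.5, -0.0]
gripper_width: 1.002
grasp_force: 0.0
t: 32.85
eef_pos: [0.4208, -0.1475, 0.0231]
tool_rot: [0.0, 0.707, 0.707, 0.001]
contact_force: [-0.6, 2.5, 10.7]
gripper_width: 0.464
grasp_force: 23.8
tcp [ 0.4208 -0.1475  0.0231] tooly yaw 0.1 tilt 0.1 w 0.464 gf 23.8 F [-0.6  2.5 10.7] q [-0.37  0.57  0.72  2.28 -0.76  0.54  0.94] t 32.9
[0.39, -0.06, 0.28, 0.0] -> cm [  8.77  -3.04 -25.68] spin 0.001
[0.39, 0.21, 0.28, 0.0] -> cm [ 35.77  -3.01 -25.66] spin 0.001
```

```bash
python3 -m jog '[[0,0,-3,0],[0,0,-7,0],[0,0,-11,0],[0.5,0,-15,0],[2,-0.5,-19,0],[4.5,-1.5,-22,0],[8.5,-3,-25,0],[12.5,-3,-25.7,0],[16.5,-3,-25.7,0],[20.5,-3,-25.7,0],[24.5,-3,-25.7,0],[28.5,-3,-25.7,0],[32.5,-3,-25.7,0],[36,-2.5,-25.7,0],[40,-1,-25,0],[43.5,0,-23,0],[45.8,0.6,-20,0],[45.8,0.6,-16,0],[45.8,0.6,-16,0],[45.8,0.6,-16,0]]'; python3 -m jog '[[0,0,0,0],[0,0,0,0]]' >/dev/null; python3 - <<'E'
from h import *
im,W,c,f=cap("side"); cv2.imwrite("pics/a9.png",cv2.resize(im[80:180,140:260,::-1],(720,600),interpolation=2))
E
python3 go.py .427 .311 .028 0
```

```text
t: 34.52
eef_pos: [0.4228, 0.3118, 0.1773]
tool_rot: [0.001, 0.705, 0.709, -0.004]
contact_force: [-1.0, -0.2, -1.1]
gripper_width: 0.46
grasp_force: 25.7
tcp [0.4266 0.3094 0.184 ] tooly yaw -0.1 tilt 0.12 w 0.456 gf 25.7 F [ 0.3 -0.2  0. ] q [-1.25  0.33  0.62  1.99 -0.24  0.89 -0.5 ] t 34.7
[0.427, 0.311, 0.028, 0.0] -> cm [ 0.14  0.02 15.6 ] spin -0.001
```

View pics/a9.png

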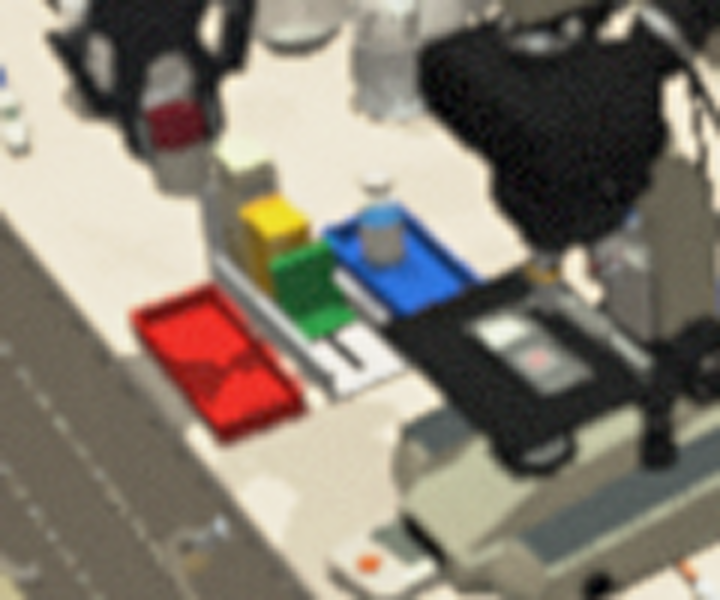

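The vial stands in the blue tray (382,220) and the jar hangs at (175,130). Place it.

```bash
python3 -m jog '[[0,0,3,0],[0,0,6,0],[0,0,9,0],[0,0,11.5,0],[0,0,13.3,0],[0,0,14.5,0],[0,0,15.2,0],[0,0,15.5,0],[0,0,15.5,0],[0,0,15.5,0]]'; python3 -m jog '[[0,0,0,0],[0,0,0,0],[0,0,0,0],[0,0,0,0],[0,0,-0.5,0],[0,0,-2,0],[0,0,-5,0],[0,0,-9,0],[0,0,-13,0],[0,0,-17,0],[0,0,-21,0],[0,0,-25,0],[0,0,-25,0],[0,0,-25,0],[0,0,-25,0]]' -0.2; python3 go.py  .39 .21 .28 0 .39 -.06 .28 0 .414 -.06 .25 0
```

```text
t: 35.57
eef_pos: [0.4264, 0.3109, 0.0285]
tool_rot: [-0.0, 0.707, 0.707, 0.001]
contact_force: [-0.3, 0.2, -1.1]
gripper_width: 0.46
grasp_force: 25.7
t: 36.82
eef_pos: [0.4252, 0.3102, 0.2773]
tool_rot: [-0.0, 0.707, 0.707, -0.0]
contact_force: [0.4, 0.0, -1.1]
gripper_width: 0.602
grasp_force: 0.0
tcp [0.4252 0.3102 0.2773] tooly yaw 0.1 tilt 0.04 w 0.602 gf 0.0 F [ 0.4  0.  -1.1] q [-1.32  0.21  0.68  1.89 -0.15  1.09 -0.59] t 36.8
[0.39, 0.21, 0.28, 0.0] -> cm [-10.02  -3.54  -0.27] spin 0.001
[0.39, -0.06, 0.28, 0.0] -> cm [-37.02  -3.56  -0.29] spin 0.001
[0.414, -0.06, 0.25, 0.0] -> cm [-37.02  -1.16   2.71] spin 0.001
```

```bash
python3 -m jog '[[-4,-1.5,0,0],[-8,-3,0,0],[-11,-3.6,0,0],[-15,-3.6,0,0],[-19,-3.6,0,0],[-23,-3.6,0,0],[-27,-3.6,0,0],[-31,-3.6,0,0],[-35,-3.6,0,0],[-37.1,-3.6,0,0],[-37.1,-2.6,2,0],[-37.1,-1.7,6,0],[-37.1,-1.7,10,0],[-37.1,-1.7,14,0],[-37.1,-1.7,14,0],[-37.1,-1.7,14,0],[-37.1,-1.7,14,0]]' -0.6; python3 - <<'E'
from h import *
im,W,c,f=cap("side"); cv2.imwrite("pics/a10.png",cv2.resize(im[85:245,150:310,::-1],(600,600),interpolation=2))
E
python3 go.py .408 -.061 .03 0
```

```text
t: 38.23
eef_pos: [0.4068, -0.062, 0.1362]
tool_rot: [-0.001, 0.708, 0.706, -0.003]
contact_force: [0.2, 0.1, 1.2]
gripper_width: 0.8
grasp_force: 0.0
tcp [ 0.4084 -0.0614  0.1376] tooly yaw -0.1 tilt 0.12 w 0.801 gf 0.0 F [ 0.3  0.6 -0.2] q [-0.91  0.31  1.08  2.29 -0.41  0.75  0.46] t 38.3
[0.408, -0.061, 0.03, 0.0] -> cm [ 0.06 -0.02 10.76] spin -0.001
```

View pics/a10.png

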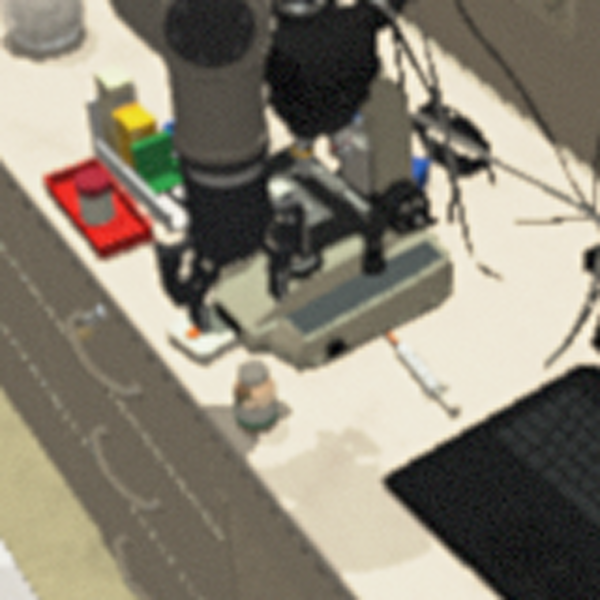

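The jar stands in the red tray and the gripper is above the bottle, clear of the microscope. Descend in stages.

```bash
python3 -m jog '[[0,0,2,0],[0,0,4,0],[0,0,6,0],[0,0,7,0],[0,0,7,0]]'; python3 -m jog '[[0,0,1,0],[0,0,2,0],[0,0,3,0],[0,0,3.7,0],[0,0,3.7,0],[0,0,3.7,0]]'; python3 go.py
```

```text
t: 38.7
eef_pos: [0.4097, -0.0595, 0.0682]
tool_rot: [0.0, 0.706, 0.708, 0.001]
contact_force: [-0.3, -0.4, 0.7]
gripper_width: 0.803
grasp_force: 0.0
t: 39.2
eef_pos: [0.41, -0.0602, 0.0315]
tool_rot: [0.0, 0.707, 0.708, 0.001]
contact_force: [-0.9, 0.1, -0.2]
gripper_width: 0.801
grasp_force: 0.0
tcp [ 0.41   -0.0602  0.0315] tooly yaw 0.1 tilt 0.13 w 0.801 gf 0.0 F [-0.9  0.1 -0.2] q [-0.6   0.51  0.73  2.34 -0.73  0.52  0.73] t 39.2
```

```bash
python3 -m jog '[[0,0,0.4,0],[0,0,0.4,0],[0,0,0.4,0],[0,0,0.4,0],[0,0,0.4,0],[0,0,0.4,0],[0,0,0.4,0],[0,0,0.4,0]]' 1 25;  python3 go.py .39 -.06 .28 0 .39 .21 .28 0
```

```text
t: 39.87
eef_pos: [0.4096, -0.0605, 0.0268]
tool_rot: [0.0, 0.707, 0.707, 0.001]
contact_force: [-0.9, 1.4, 6.6]
gripper_width: 0.48
grasp_force: 24.5
tcp [ 0.4096 -0.0605  0.0268] tooly yaw 0.0 tilt 0.07 w 0.48 gf 24.5 F [-0.9  1.4  6.6] q [-0.58  0.52  0.72  2.34 -0.74  0.51  0.74] t 39.9
[0.39, -0.06, 0.28, 0.0] -> cm [  0.07  -1.94 -25.32] spin 0.001
[0.39, 0.21, 0.28, 0.0] -> cm [ 27.07  -1.91 -25.3 ] spin 0.001
```

```bash
python3 -m jog '[[0,-0.3,-3,0],[0,-0.8,-7,0],[0,-1.3,-11,0],[0,-1.9,-15,0],[0.5,-1.9,-19,0],[2,-1.9,-22,0],[5,-1.9,-25,0],[9,-1.9,-25.3,0],[13,-1.9,-25.3,0],[17,-1.9,-25.3,0],[21,-1.9,-25.3,0],[25,-1.9,-25.3,0],[28,-1.9,-25.3,0],[30,1,-25.3,0],[32,4.5,-25.3,0],[33.5,8,-25.3,0],[34.5,12,-25.3,0],[35,15,-25.3,0],[35,17.8,-25.3,0],[35,17.8,-25.3,0]]'; python3 -m jog '[[0,0,4,-0.05],[0,0,8,-0.05],[0,0,11,-0.05],[0,0,11,-0.05],[0,0,11,-0.05]]'; python3 - <<'E'
from h import *
im,W,c,f=cap("side"); cv2.imwrite("pics/a11.png",cv2.resize(im[80:180,140:260,::-1],(720,600),interpolation=2))
E
python3 go.py .587 .29 .0325 3
```

```text
t: 41.53
eef_pos: [0.5908, 0.2881, 0.2783]
tool_rot: [0.002, 0.708, 0.706, -0.0]
contact_force: [0.5, -0.6, -0.5]
gripper_width: 0.474
grasp_force: 26.4
t: 41.95
eef_pos: [0.5855, 0.289, 0.1685]
tool_rot: [-0.0, 0.689, 0.725, -0.002]
contact_force: [-0.1, -0.7, 0.5]
gripper_width: 0.474
grasp_force: 26.4
tcp [0.5871 0.2895 0.1706] tooly yaw 2.9 tilt 0.04 w 0.475 gf 26.4 F [-0.1 -0.6  0.5] q [-1.03  0.59  0.69  1.7  -0.43  1.01 -0.13] t 42.0
[0.587, 0.29, 0.0325, 3.0] -> cm [ 6.000e-02 -1.000e-02  1.381e+01] spin -0.002
```

View pics/a11.png

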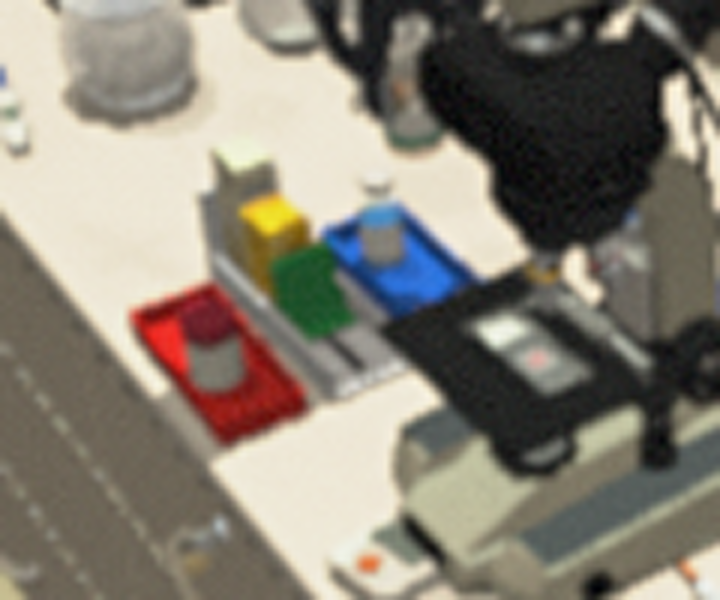

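The bottle hangs upright at (412,95) and everything else stands. Lower, release and rise.

```bash
python3 -m jog '[[0,0,3,0],[0,0,6,0],[0,0,8.5,0],[0,0,10.5,0],[0,0,12,0],[0,0,13,0],[0,0,13.6,0],[0,0,13.8,0],[0,0,13.8,0],[0,0,13.8,0]]'; python3 -m jog '[[0,0,0,0],[0,0,0,0],[0,0,0,0],[0,0,0,0],[0,0,-0.5,0],[0,0,-2,0],[0,0,-5,0],[0,0,-9,0],[0,0,-13,0],[0,0,-17,0],[0,0,-21,0],[0,0,-25,0],[0,0,-25,0],[0,0,-25,0],[0,0,-25,0],[0,0,-25,0]]' -0.35; python3 - <<'E'
from h import *
im,W,c,f=cap("side"); cv2.imwrite("pics/a12.png",cv2.resize(im[80:180,140:260,::-1],(720,600),interpolation=2))
E
python3 go.py
```

```text
t: 42.83
eef_pos: [0.5875, 0.2899, 0.0325]
tool_rot: [0.0, 0.689, 0.725, 0.001]
contact_force: [0.1, 0.8, 0.2]
gripper_width: 0.473
grasp_force: 26.4
t: 44.17
eef_pos: [0.5858, 0.2894, 0.2803]
tool_rot: [-0.0, 0.689, 0.725, -0.001]
contact_force: [-0.4, -0.2, -0.1]
gripper_width: 0.675
grasp_force: 0.0
tcp [0.5857 0.2894 0.2799] tooly yaw 2.9 tilt 0.15 w 0.676 gf 0.0 F [-0.2  0.9 -0.5] q [-1.08  0.49  0.76  1.59 -0.35  1.21 -0.2 ] t 44.2
```

View pics/a12.png

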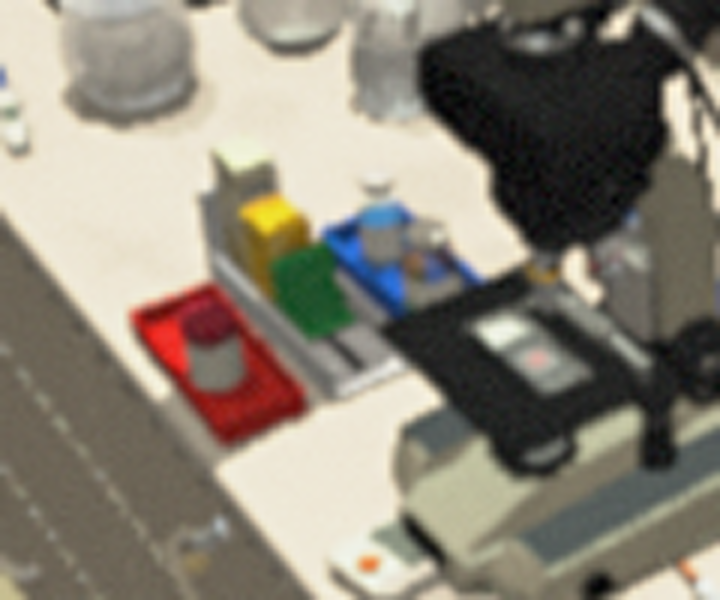

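The bottle (430,265) and vial (382,225) stand in the blue tray, the jar in the red one, and the cartons are snug. I'll check the cap heights, then hand in.

```bash
python3 - <<'E'
from h import *
im,W,c,f=cap("side");x,y,z=[W[...,i] for i in range(3)]
for n,a in(("bottle",(.587,.29)),("vial",(.586,.363)),("jar",(.426,.311))):
    P=W[(np.hypot(x-a[0],y-a[1])<.03)&(z<.12)]; zt=np.percentile(P[:,2],97); T=P[P[:,2]>zt-.006]; print(n,zt.round(4),T.mean(0).round(3))
print(bot.hand_in())
E
```

```text
bottle 0.0727 [0.582 0.288 0.07 ]
vial 0.0736 [0.582 0.36  0.072]
jar 0.0552 [0.422 0.308 0.052]
the job is handed in; nothing more can be done
None
```

I've handed in the job at about 44 s: the bottle and vial stand in the blue tray, the jar in the red tray, and both cartons in the rack with the stop pushed snug. All are upright and released; the hand-in returned no verdict.

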